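# Fetch the car rattle from behind on a crowded hook

### The arm

A 6-joint arm with a two-finger parallel gripper is mounted at the origin on the work surface. World frame = base frame: x ahead of the robot, y to its left, z up, the work surface at z = 0. Lengths are in m, angles in rad, forces in N, time in s.
With the tool pointing down it reaches from about 0.375 to 0.975 m from the base axis. Payload 3.8 kg.
Tool frame: the origin (TCP) lies midway between the tips of the shut fingers; the grasp point (between the pads) lies bot.grasp_offset behind it (bot.grasp_offset is the distance from the TCP to the grasp point, in m); z points along the fingers, y is the direction in which the jaws open and shut (so a half turn about z gives the same grasp; the last joint's range is limited). The gripper opens to 85 mm and grips with 20 to 120 N. Pads are 22 mm wide; open, the fingers measure 114 mm over their backs; the gripper's body (76 mm by 85 mm) begins 54 mm behind the grasp point. The pads swing forward as they close: fully open they stand 13 mm farther back than shut.
Start: joints at [-0.037, 0.264, 1.604, -0, 1.274, -0.037], TCP at [0.675, -0, 0.231] pointing down, gripper open.
Joint ranges: [-2.63, 2.63], [-0.94, 2.18], [0.31, 2.57], [-1.31, 4.45], [0, 2.66], [-2.55, 2.55]. Speed limits (rad/s): [2.57, 2.57, 3.14, 3.14, 3.14, 3.14].

### API

Orientations are given as a rotation vector (axis times angle).
In Python, from workcell import read_state, viewer, job, bot gives the robot as it stands.
- The arm moves only by the shell command python3 -m crank 'ROWS' [FORCE]. ROWS is text: rows parted by semicolons, each of 7 numbers parted by spaces: the shift along the tool's x, y, z in mm, then the turn, a rotation vector about the tool's x, y, z in rad, then the closure in counts, from 0 (fully open) to 255 (shut). A call has 1 to 20 rows; each row is the pose to reach, as a shift and turn from the pose commanded when the call began, along the tool's axes at that moment; what a row does not reach only later rows make up. A row lasts 1/8 s, in which the tool goes at most 62.5 mm and 10.7 degrees, less where a joint would pass 70% of its speed; a pose out of reach is approached as far as the arm can. A call with a gripper value outside its range is refused whole. The fingers move at their own pace and stop on an object; FORCE is the grip in N (left out, the last holds). Time passes only in rows, so rows that repeat a pose let the fingers close. It gives the time, the measured TCP pose, the force and the opening at its end, in the units of the state.
- read_state(): the state, without advancing time (a new reading comes with each control period).
- viewer.read_camera(name): name is "scene" or "side" or "wrist"; returns a dict with "pixels" (420x560x3 uint8, red, green, blue), "vertical_fov" (degrees; the focal length in pixels is half the picture's height over the tangent of half this angle, whatever the lens; pixels are square), "cx", "cy" (the principal point, pixels), "k1" (the pictures are not rectified: a ray, as slopes to the right and down, at radius r is drawn at 1 + k1 r^2 times it, then the intrinsics apply), "view" (4x4, takes a point from world to camera coordinates); the wrist camera has in their place "tool_from_camera" (4x4, takes a point from camera to tool coordinates, whose origin is the TCP and whose axes are the flange's). Camera axes: x right, y up, looking along -z (the intrinsics and any distortion apply to the point x, -y, -z); pixel columns grow to the right and rows downward; lengths in m; the calibration is good to about 2 mm. A picture is of the moment at which its call begins: read the wrist's pose just before it. There is no depth.
- job.finish_job(): hands the job in, once; it reports no verdict.
The state is a dict: "time": time; "q": joint angles; "joint_vel": joint speeds; "joint_torque": joint torques, N m; "tool_pos": TCP position; "tcp_rot": TCP orientation; "wrist_force": force on the tool from outside, world axes, zero at the start; "torque": the same for the moment, N m; "width": opening from 0.0 (shut) to 1.0 (fully open).
Only numpy, scipy, OpenCV 4.12 (cv2) and the standard library are available. Lean on these libraries where they do the work, as an engineer would, in place of code of your own. Each camera call takes 0.05 s, during which the arm holds its last target.

### The job

Please get the wooden car rattle that hangs at the back of the crowded hook on the green crate: first move the round disc rattle hanging in front of it onto the empty hook and leave it hanging there, then take the car off and set it down inside the slatted wooden basket on the table, without dropping it.

Things in the scene. Friction and masses are not known exactly. Their poses are not given: they have to be found in the camera images.
- car_c (a point): Centre of the wooden car rattle at the rear of the crowded hook, 38 mm from the crate; 148 mm tall, 76 wide (y), 34 thick (x), z up, x towards the crate. From the top: grip tab 26 wide (y), 16 thick, from 74 down to 38 mm above this point; eight-sided loop 58 across, 14 thick, its hole 42 across, hole top (on the peg) 30 mm above this point; car with wheels down to 74 mm below. About 90 g.
- disc_c (a point): Centre of the disc rattle in front of the car on the same hook, 80 mm from the crate. Same wood, tab, loop, heights, axes and weight as the car rattle, but below the loop is a round disc 56 mm across, 22 mm thick.
- spare_hook: Empty one of three alike, parallel, level steel hooks 100 mm apart on the 220 mm high crate (one holds disc and car, one a house rattle not needed here). Origin: axis of its level 8 mm thick peg at the crate's front. The peg points along -x, away from the crate, 105 mm long with a 4 mm round end; its last 4 mm bend up, tip 8 mm above the peg's upper side. z up, y along the row.
- basket_in (a point): Centre of the inner floor of the square slatted wooden basket fixed on the table, 170 mm square outside, 8 mm walls, 60 mm high; z up, x and y along its sides.
There are look-alikes about, which are no part of the job. Leave any blue look-alike of the part that bears car_c alone.

How it is judged:
On the way:
1. the disc rattle hangs released on the spare hook (x of disc_c in the frame of spare_hook between -0.1 and -0.008 m and y of disc_c in the frame of spare_hook between -0.025 and 0.025 m and z of disc_c in the frame of spare_hook between -0.042 and -0.018 m and contact force between the fingers and disc below 0.05 N), for 0.2 s.
At the end, for the whole second after the job is handed in: Released and at rest: the disc hangs by its loop on the spare hook (centre 8 to 100 mm out along the peg, within 25 mm sideways, 18 to 42 mm below its axis); the car is in the basket (centre within 75 mm of its middle along each side, under 85 mm above its floor), standing or leaning (all of step 1 and x of car_c in the frame of basket_in between -0.075 and 0.075 m and y of car_c in the frame of basket_in between -0.075 and 0.075 m and z of car_c in the frame of basket_in between 0 and 0.085 m and contact force between the fingers and car below 0.05 N and linear speed of car below 0.03 m/s and linear speed of disc below 0.06 m/s); the robot touches nothing.
It fails at once if the car is dropped (falls free of the fingers faster than 1 m/s) (contact force between the fingers and car below 0.01 N and linear speed of car above 1 m/s).
It also fails if it takes over 58 s, if anything falls off the work surface, if the arm or the gripper's body presses on something with over 40 N, if the wrist force passes 120 N, or if a joint passes its speed limit or range.

## Working session

There is one attempt and no reset: what is moved stays moved. The work goes in short steps, Python scripts to look and compute and a shell command to move; the robot and the scene stay as the last step left them, time stands still between calls to the robot, and variables do not carry over. Pictures are saved under pics/ and viewed, and the job is handed in when it is done.

```bash
ls; mkdir -p pics; cat > h.py <<'E'
import numpy as np, cv2
from scipy.spatial.transform import Rotation as R
from workcell import read_state, viewer, job, bot
def snap(name,fn):
    s=read_state(); c=viewer.read_camera(name)
    cv2.imwrite(f'pics/{fn}.png',c['pixels'][:,:,::-1])
    d={k:np.array(v) for k,v in c.items()}
    T=np.eye(4);T[:3,:3]=R.from_rotvec(s['tcp_rot']).as_matrix();T[:3,3]=s['tool_pos']
    d['W']=T@d['tool_from_camera'] if name=='wrist' else np.linalg.inv(d['view'])
    np.savez(f'pics/{fn}.npz',**d); return d
def load(fn): return dict(np.load(f'pics/{fn}.npz'))
def ray(d,u,v):
    f=210/np.tan(np.radians(d['vertical_fov'])/2)
    a,b=(u-d['cx'])/f,(v-d['cy'])/f
    K=float(d['k1']); x,y=a,b
    for _ in range(30):
        q=1+K*(x*x+y*y); x,y=a/q,b/q
    r=d['W'][:3,:3]@np.array([x,-y,-1.]); return d['W'][:3,3],r/np.linalg.norm(r)
def plane(d,u,v,ax,val):
    o,r=ray(d,u,v); return o+r*(val-o[ax])/r[ax]
def tri(*obs):
    A=np.zeros((3,3));b=np.zeros(3);L=[ray(*o) for o in obs]
    for o,r in L:
        P=np.eye(3)-np.outer(r,r);A+=P;b+=P@o
    p=np.linalg.solve(A,b);return p,[round(1e3*np.linalg.norm((np.eye(3)-np.outer(r,r))@(p-o)),1) for o,r in L]
def proj(d,p):
    f=210/np.tan(np.radians(d['vertical_fov'])/2)
    q=np.linalg.inv(d['W'])@np.append(p,1); x,y=q[0]/-q[2],-q[1]/-q[2]
    k=1+float(d['k1'])*(x*x+y*y); return float(d['cx']+f*x*k),float(d['cy']+f*y*k)
def up(fn,x0,y0,x1,y1,s,out):
    im=cv2.imread(f'pics/{fn}.png')[y0:y1,x0:x1]; cv2.imwrite(f'pics/{out}.png',cv2.resize(im,None,fx=s,fy=s,interpolation=cv2.INTER_CUBIC))
E
python3 - <<'E'
from h import *
for n in ['scene','side','wrist']:
    d=snap(n,n+'0'); print(n,d['vertical_fov'],d['k1'],d['cx'],d['cy'],d['W'].round(3).tolist())
print(read_state(),bot.grasp_offset)
E
```

```text
pics
scene 45.64105844650218 -0.1352549388714055 276.2620531275798 205.21815205064684 [[-0.819, -0.45, 0.357, 0.866], [0.574, -0.627, 0.526, 0.4], [-0.012, 0.636, 0.772, 0.827], [0.0, 0.0, 0.0, 1.0]]
side 44.98343240748183 -0.1588068788487409 286.29412760505113 205.67500485666548 [[1.0, -0.012, -0.005, 0.511], [0.003, 0.606, -0.796, -0.762], [0.012, 0.796, 0.606, 0.657], [0.0, 0.0, 0.0, 1.0]]
wrist 66.87564043900176 -0.053534071882666526 279.7072778780476 207.477817829734 [[1.0, -0.0, 0.002, 0.675], [-0.0, 0.962, 0.272, 0.068], [-0.002, -0.272, 0.962, 0.373], [0.0, 0.0, 0.0, 1.0]]
{'time': 0.15, 'q': array([-3.69075643e-02,  2.64629334e-01,  1.60513329e+00, -5.73498834e-06,
        1.27370483e+00, -3.69100149e-02]), 'joint_vel': array([-2.69799650e-05, -1.93277330e-03, -3.68144118e-03,  3.49149762e-04,
       -9.75107207e-04,  8.27532262e-04]), 'joint_torque': array([-4.44535381e-04, -5.15905774e+01, -3.67958951e+01, -2.06692371e-04,
        8.09489022e-03,  2.50629785e-05]), 'tool_pos': array([6.74394127e-01, 1.35082984e-05, 2.30175434e-01]), 'tcp_rot': array([-2.22046771e+00, -2.22047689e+00,  2.00955165e-03]), 'wrist_force': array([ 0.49495113,  0.89884957, -0.3533992 ]), 'torque': array([0.00238084, 0.00265275, 0.00838409]), 'width': 0.9981674242349594} 0.0187
```

View pics/scene0.png

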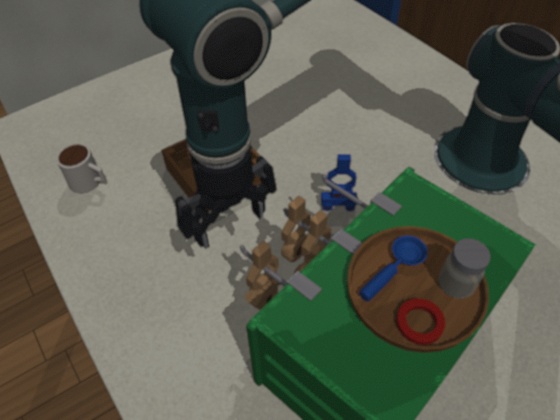

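View pics/side0.png

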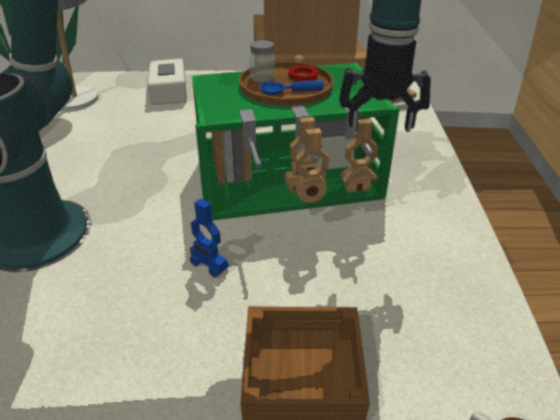

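View pics/wrist0.png

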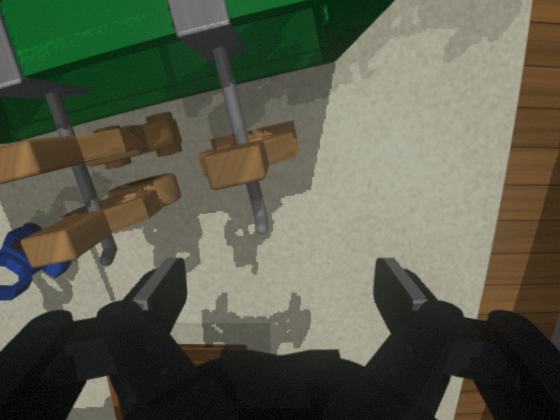

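The side view shows the crate at the back. From left to right there is an empty hook (250,140), a crowded hook with the disc in front of the car (310,170), and a house on the right hook (360,165). A blue car-like rattle stands at (207,240), and the basket is at (305,360). Next I'll take closer crops for measuring.

```bash
python3 - <<'E'
from h import *
up('side0',180,90,410,220,3.4,'side0c'); up('scene0',200,140,440,320,3.3,'scene0c'); up('wrist0',0,0,330,280,2.1,'wrist0c')
E
```

```text
(no output)
```

View pics/side0c.png

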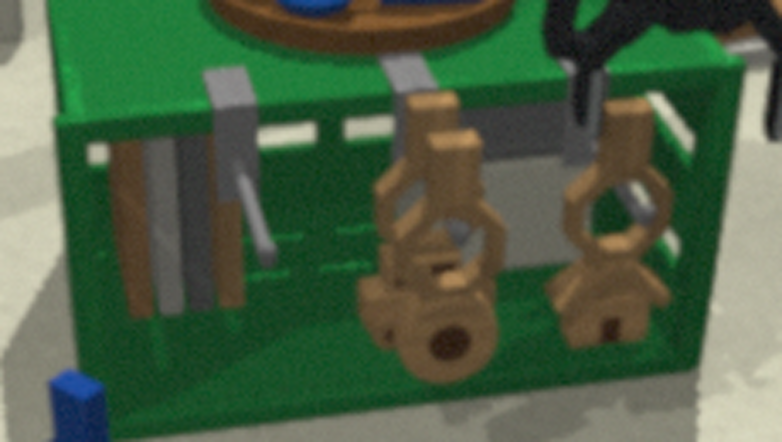

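View pics/scene0c.png

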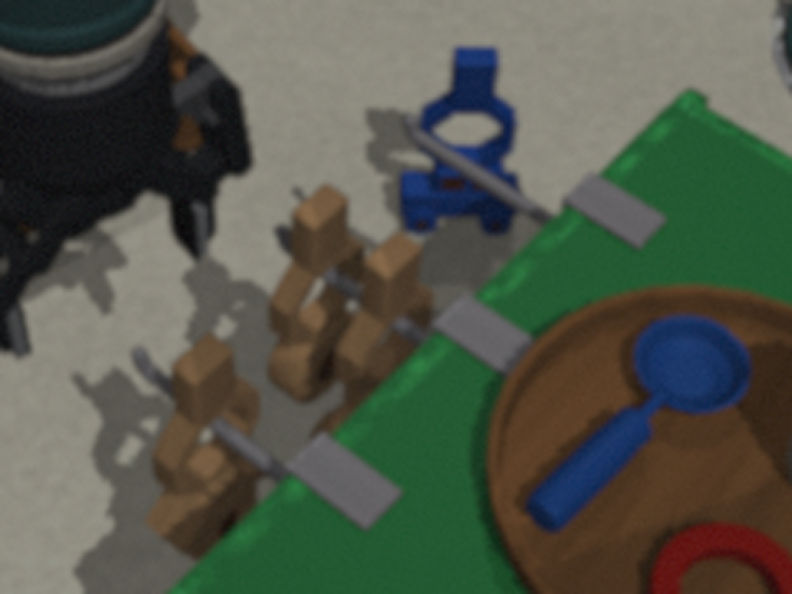

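View pics/wrist0c.png

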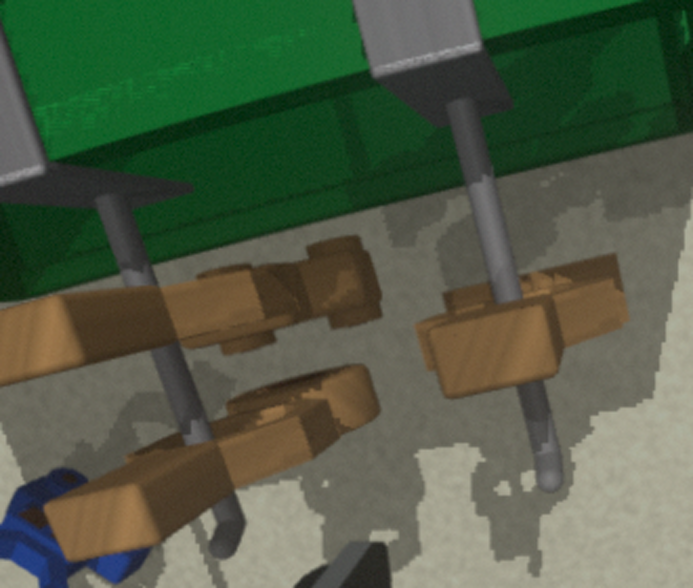

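Candidates:
- Wanted disc: round, front of the middle hook, side (311,192).
- Wanted car: wooden, behind the disc, side (296,178).
- Look-alikes to leave alone: the house rattle, side (360,165), and the blue car standing on the table, side (207,240).

I'll raise and shift the wrist to see both hooks.

```bash
python3 -m crank '0 -40 -40 0 0 0 0; 0 -80 -80 0 0 0 0; 0 -110 -100 0 0 0 0; 0 -110 -100 0 0 0 0; 0 -110 -100 0 0 0 0'
python3 - <<'E'
from h import *
snap('wrist','wrist1'); up('wrist1',0,0,560,420,1.4,'wrist1c')
a,b,w=load('scene0'),load('side0'),load('wrist0')
print('spare tip',tri((a,324.8,177),(b,258.5,165)))
print('crowd tip',tri((a,286.4,211.8),(w,107,259.5)))
print('house tip',tri((a,242.4,248.2),(w,261,230)))
E
```

```text
time: 0.78
tool_pos: [0.5651, 0.0, 0.3306]
tcp_rot: [-2.221, -2.221, 0.0]
wrist_force: [0.0, -0.3, -0.7]
width: 1.003
spare tip (array([ 0.46703312, -0.03588579,  0.19089695]), [np.float64(0.7), np.float64(0.7)])
crowd tip (array([ 0.55532278, -0.02528155,  0.17298387]), [np.float64(1.9), np.float64(1.9)])
house tip (array([6.61373113e-01, 2.35944311e-04, 1.82418339e-01]), [np.float64(1.7), np.float64(1.7)])
```

View pics/wrist1c.png

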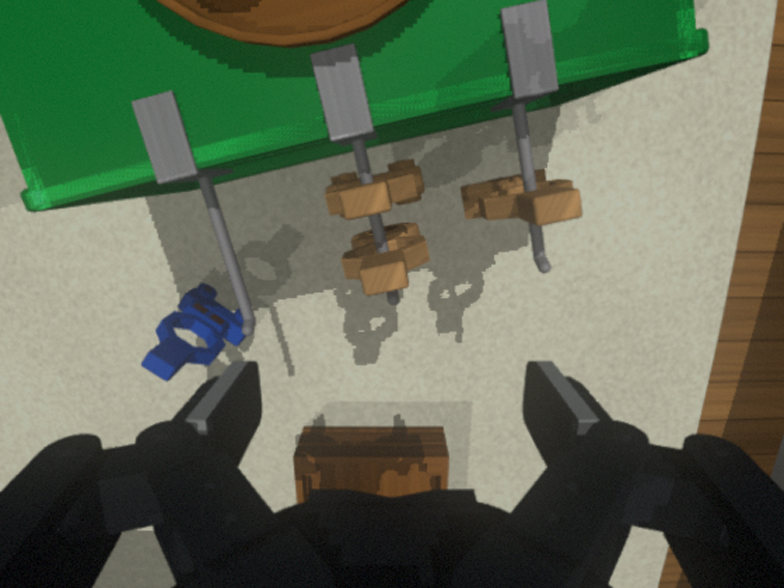

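The wrist view now shows all three hooks: spare peg tip (177,235), crowded tip (282,213), house tip (388,190). These are full-image pixels. I'll zoom for exact positions.

```bash
python3 - <<'E'
from h import *
up('wrist1',100,80,300,240,4,'w1a'); up('wrist1',220,60,420,220,4,'w1b')
snap('scene','scene1'); up('scene1',220,150,400,285,4.4,'s1c')
snap('side','side1'); up('side1',180,90,400,220,3.6,'d1c')
E
```

```text
(no output)
```

View pics/w1a.png

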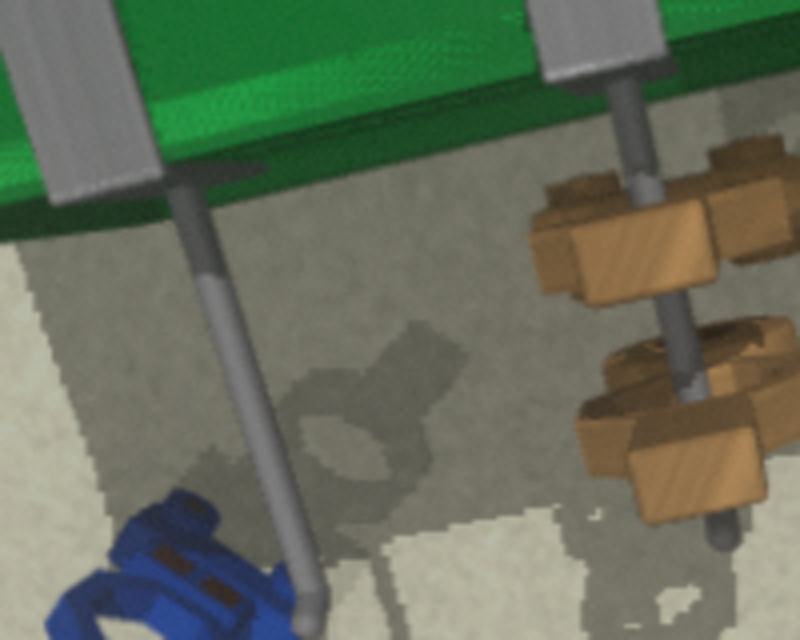

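View pics/w1b.png

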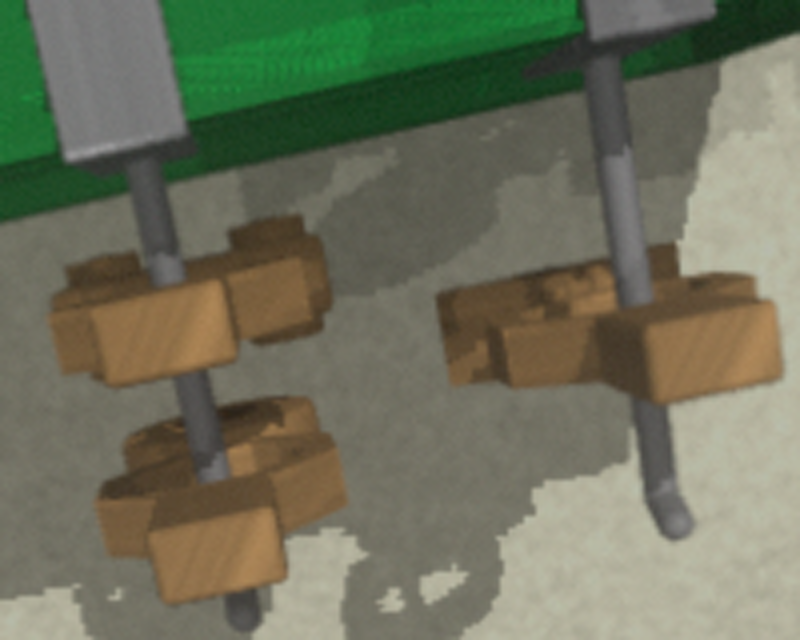

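View pics/s1c.png

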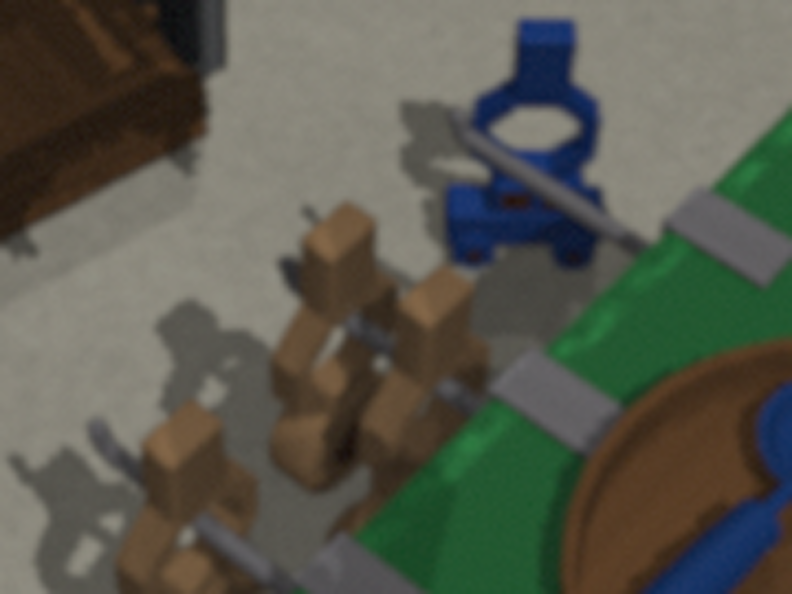

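View pics/d1c.png

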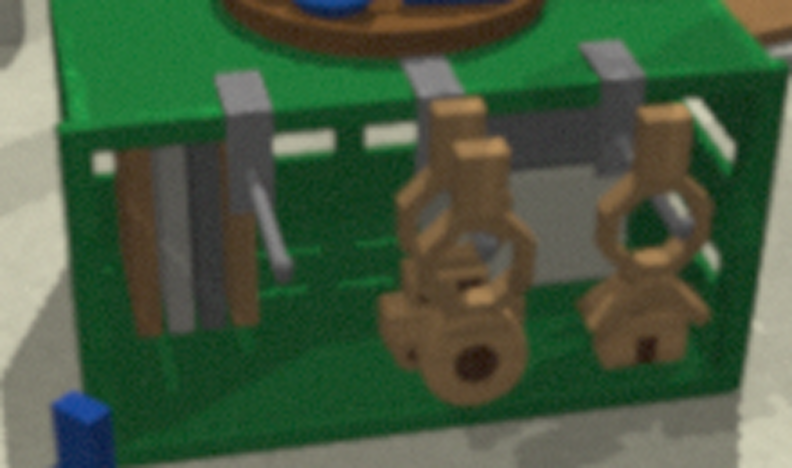

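```bash
python3 - <<'E'
from h import *
w,s,d=load('wrist1'),load('scene1'),load('side1')
w0=load('wrist0')
def p(n,*o):
    x,e=tri(*o);print(n,(x*1e3).round(1),e);return x
st=p('spare tip',(w,177,234),(s,324.5,177.7),(d,258.9,164.4))
ct=p('crowd tip',(w,280.5,213.8),(s,285.9,211.8),(d,315.3,158.6))
ht=p('house tip',(w,388,190),(s,242.3,248.4),(w0,261,230))
dt=p('disc tab',(w,275.4,198.8),(s,297.3,202.7),(d,313.9,130.8))
cc=p('car tab',(w,261,143.3),(s,319.3,218.2),(d,307.5,118.9))
# disc tab with car at same z
for z in (.174,.178,.182,.186):
    L=[plane(w,u,v,2,z) for u,v in [(144.5,126.3),(153,148.75),(170,197.5)]]
    print(z,[(q*1e3).round(1).tolist() for q in L])
r=ht-st;print('row ang',np.degrees(np.arctan2(r[1],r[0])),np.linalg.norm(r))
r=cc-dt;print('peg dir',np.degrees(np.arctan2(r[1],r[0])),np.linalg.norm(r))
# crate top front edge z=.220
for u,v in [(25,150),(480,38)]: pass
E
```

```text
spare tip [468.  -36.3 191.7] [np.float64(1.6), np.float64(1.6), np.float64(0.5)]
crowd tip [565.5 -15.4 191. ] [np.float64(2.7), np.float64(2.5), np.float64(0.9)]
house tip [663.5   4.4 190.8] [np.float64(0.9), np.float64(2.3), np.float64(2.3)]
disc tab [561.5   8.5 233.1] [np.float64(1.7), np.float64(1.8), np.float64(0.4)]
car tab [551.7  51.7 232.7] [np.float64(2.2), np.float64(2.0), np.float64(1.0)]
0.174 [[440.1, 61.2, 174.0], [446.0, 40.6, 174.0], [458.0, -6.7, 174.0]]
0.178 [[441.7, 61.3, 178.0], [447.6, 40.9, 178.0], [459.4, -5.7, 178.0]]
0.182 [[443.4, 61.4, 182.0], [449.2, 41.3, 182.0], [460.8, -4.7, 182.0]]
0.186 [[445.1, 61.5, 186.0], [450.8, 41.6, 186.0], [462.3, -3.7, 186.0]]
row ang 11.755879337381042 0.19970505172158956
peg dir 102.84484289745797 0.04426504782158374
```

Spacing checks out: the outer tips are 199.7 mm apart against 200, and the tabs are 44 mm apart against 42. The row is yawed about 12°, the peg axis is at z≈0.184, and the tab tops are at 0.233. I'll hover over the disc tab.

```bash
python3 -m crank '9 -4 30 0 0 -0.1 60; 9 -4 60 0 0 -0.209 100; 9 -4 70 0 0 -0.209 100; 9 -4 70 0 0 -0.209 100; 9 -4 70 0 0 -0.209 100'
python3 - <<'E'
from h import *
d=snap('wrist','wrist2'); up('wrist2',100,150,460,420,2.2,'w2c')
snap('side','side2'); up('side2',180,60,410,220,3.4,'d2c')
E
```

```text
time: 1.55
tool_pos: [0.562, 0.0089, 0.2625]
tcp_rot: [1.978, 2.439, 0.002]
wrist_force: [0.4, 0.7, -0.3]
width: 0.611
```

View pics/w2c.png

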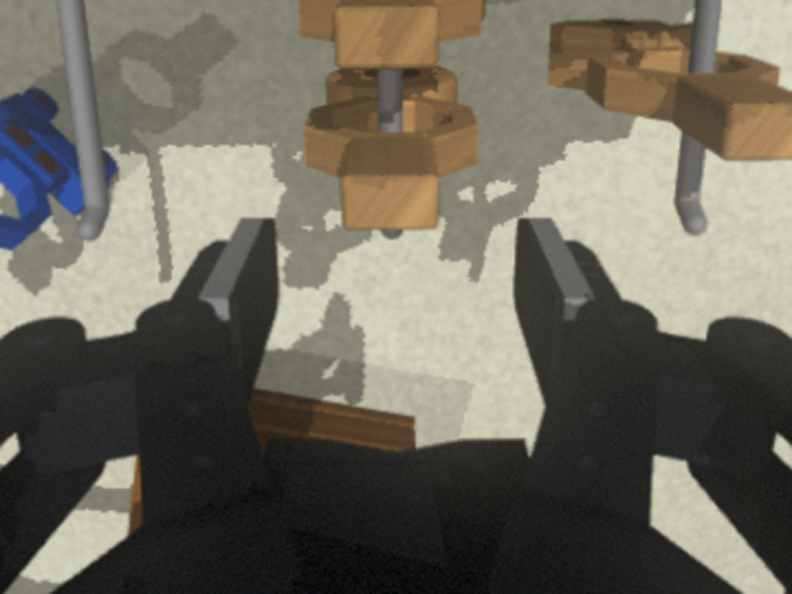

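View pics/d2c.png

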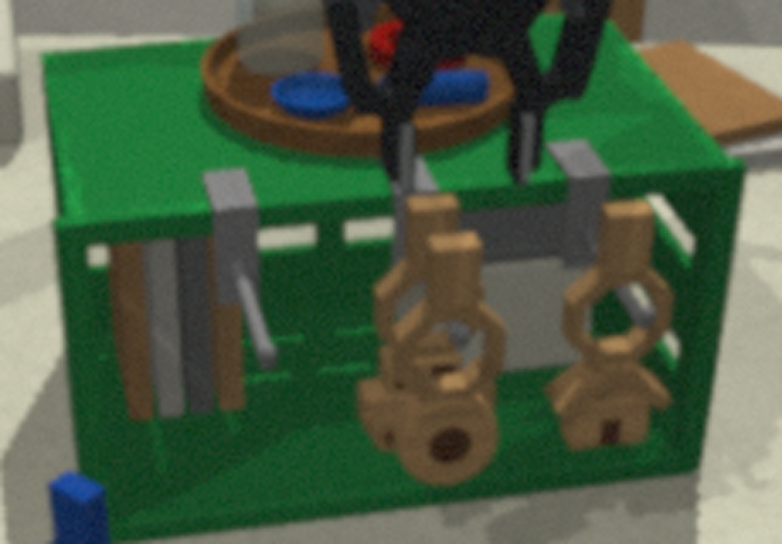

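```bash
python3 - <<'E'
from h import *
w=load('wrist2'); s=read_state()
M=R.from_rotvec(s['tcp_rot']).as_matrix()
for z in (.230,.233):
  t=plane(w,277.3,241.8,2,z); print(t.round(4),'tool mm',(1e3*M.T@(t-s['tool_pos'])).round(1))
L=[plane(w,100+u/2.2,150+v/2.2,2,.233) for u,v in [(341,175),(438,175),(440,228),(342,228)]]
print([(1e3*np.linalg.norm(L[i]-L[(i+1)%4])).round(1) for i in range(4)])
print(s['tool_pos'])
E
```

```text
[0.5613 0.0056 0.23  ] tool mm [-3.1 -1.5 32.8]
[0.561  0.0068 0.233 ] tool mm [-1.9 -1.4 29.8]
[np.float64(25.4), np.float64(15.1), np.float64(26.3), np.float64(15.1)]
[0.56197093 0.00890848 0.26283044]
```

The tab measures 25.8×15 mm against 26×16, so the height is right. Now descend and grip.

```bash
python3 -m crank '-1 -1 25 0 0 0 100; -1 -1 50 0 0 0 100; -1 -1 65 0 0 0 100; -1 -1 65 0 0 0 100; -1 -1 65 0 0 0 255;-1 -1 65 0 0 0 255;-1 -1 65 0 0 0 255;-1 -1 65 0 0 0 255;-1 -1 65 0 0 0 255' 40
python3 - <<'E'
from h import *
snap('side','side3'); up('side3',180,60,410,220,3.4,'d3c')
E
```

```text
time: 2.78
tool_pos: [0.5613, 0.0078, 0.1977]
tcp_rot: [1.976, 2.439, 0.003]
wrist_force: [0.8, 0.1, 6.4]
width: 0.299
```

View pics/d3c.png

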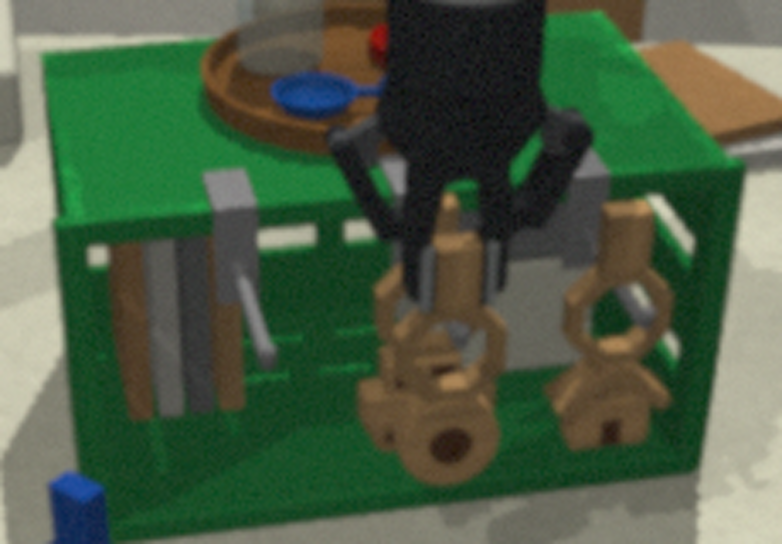

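The width is 25.4 mm, so the tab is gripped. I'll lift 21 mm and draw out past the tip.

```bash
python3 -m crank '0 0 -8 0 0 0 255; 0 0 -16 0 0 0 255; 0 0 -21 0 0 0 255; 0 0 -21 0 0 0 255; 0 0 -21 0 0 0 255'
python3 - <<'E'
from h import *
snap('side','side4'); up('side4',180,60,410,220,3.4,'d4c')
E
```

```text
time: 3.45
tool_pos: [0.56, 0.0078, 0.217]
tcp_rot: [-1.977, -2.441, 0.001]
wrist_force: [-1.2, -0.9, -0.5]
width: 0.299
```

View pics/d4c.png

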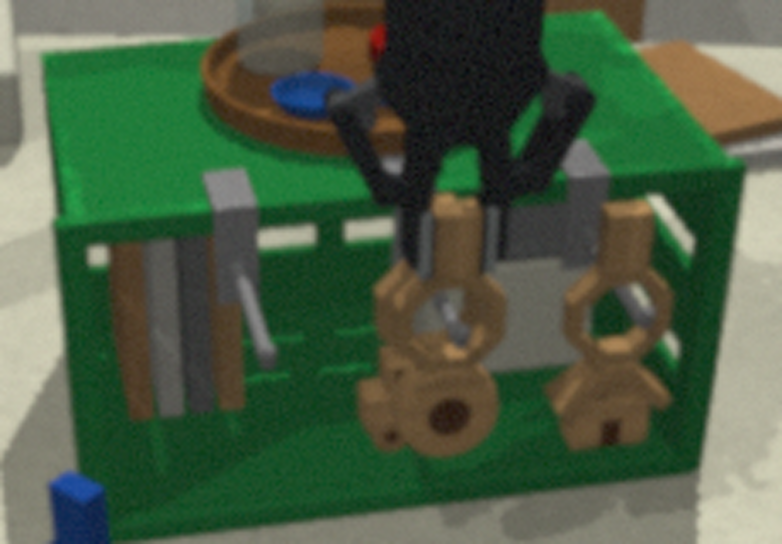

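The side view shows the disc lifted with the peg tip mid-hole at crop (460,325). Next I pull it out, shift sideways and hold in front of the spare hook. The spare tip is about 100 mm along the row.

```bash
python3 -m crank '-15 0 0 0 0 0 255; -35 0 0 0 0 0 255; -60 0 0 0 0 0 255; -70 0 0 0 0 0 255; -70 -25 0 0 0 0 255; -70 -60 0 0 0 0 255; -70 -90 0 0 0 0 255; -70 -100 0 0 0 0 255; -70 -100 0 0 0 0 255; -70 -100 0 0 0 0 255'
python3 - <<'E'
from h import *
snap('side','side5'); up('side5',130,60,360,220,3.4,'d5c')
snap('wrist','wrist5'); up('wrist5',100,100,460,370,2.2,'w5c'); snap('scene','scene5'); up('scene5',220,80,400,215,4.4,'s5c')
E
```

```text
time: 4.75
tool_pos: [0.478, -0.0815, 0.2176]
tcp_rot: [1.977, 2.44, 0.001]
wrist_force: [-0.3, -0.6, -0.3]
width: 0.297
```

View pics/d5c.png

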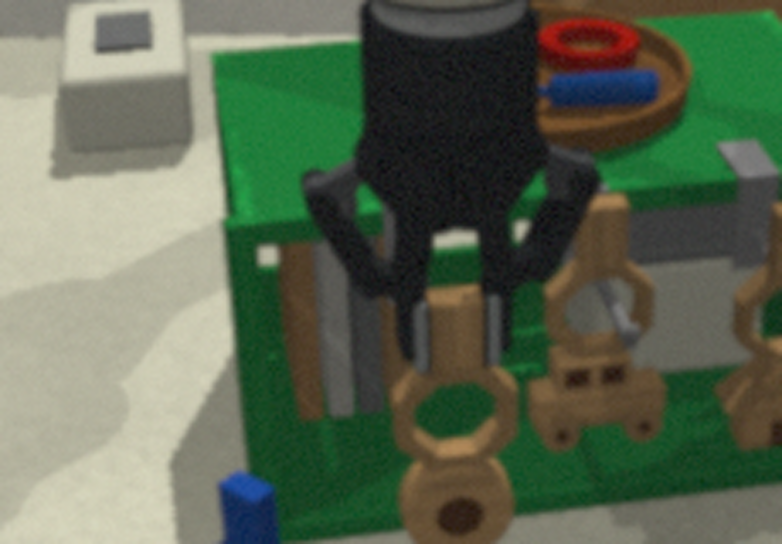

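View pics/w5c.png

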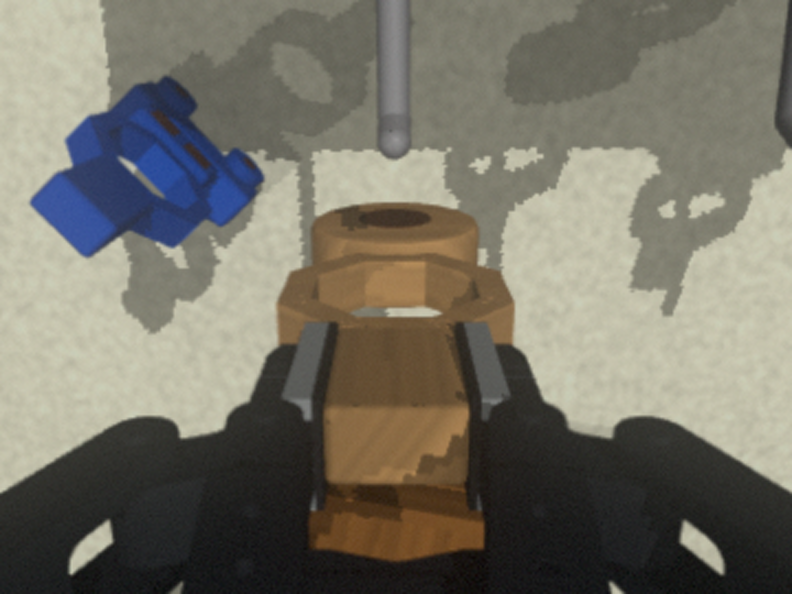

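View pics/s5c.png

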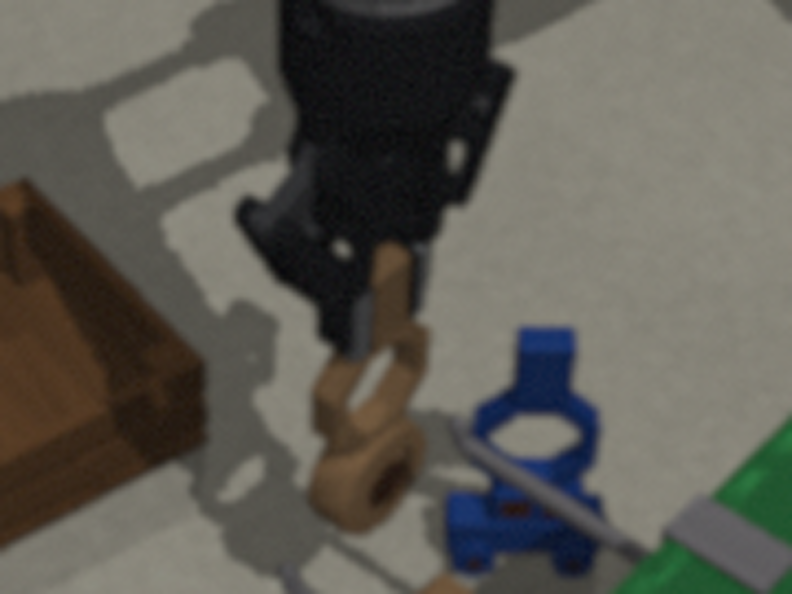

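The disc is off the peg and in line with the spare peg (wrist crop col 394 against 397), and the car is undisturbed at side crop (598,330). The blue car's nearest edge is at col 262, outside the disc's path at cols 312-477. Insert.

```bash
python3 -m crank '20 0 0 0 0 0 255; 40 0 0 0 0 0 255; 55 0 0 0 0 0 255; 70 0 0 0 0 0 255; 85 0 0 0 0 0 255; 85 0 0 0 0 0 255; 85 0 0 0 0 0 255'
python3 - <<'E'
from h import *
snap('side','side6'); up('side6',130,60,360,220,3.4,'d6c')
snap('scene','scene6'); up('scene6',220,80,400,215,4.4,'s6c')
E
```

```text
time: 5.78
tool_pos: [0.4594, 0.0017, 0.2173]
tcp_rot: [1.977, 2.441, -0.0]
wrist_force: [-0.5, -0.2, -1.0]
width: 0.298
```

View pics/d6c.png

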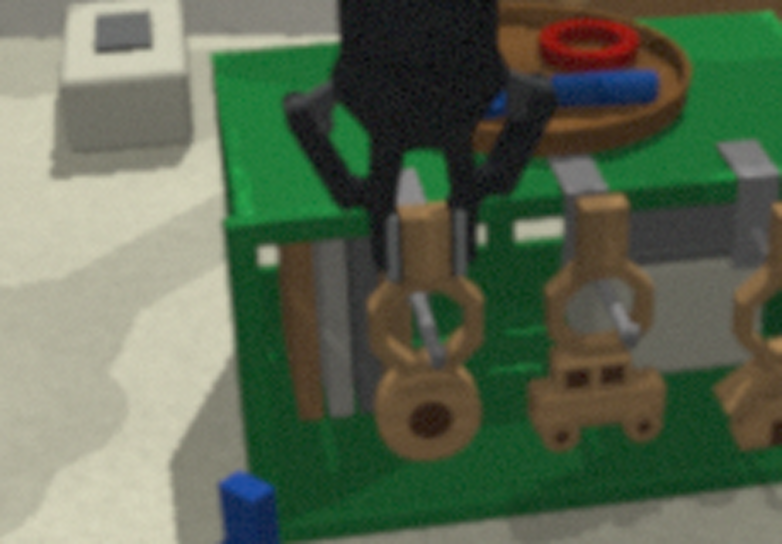

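View pics/s6c.png

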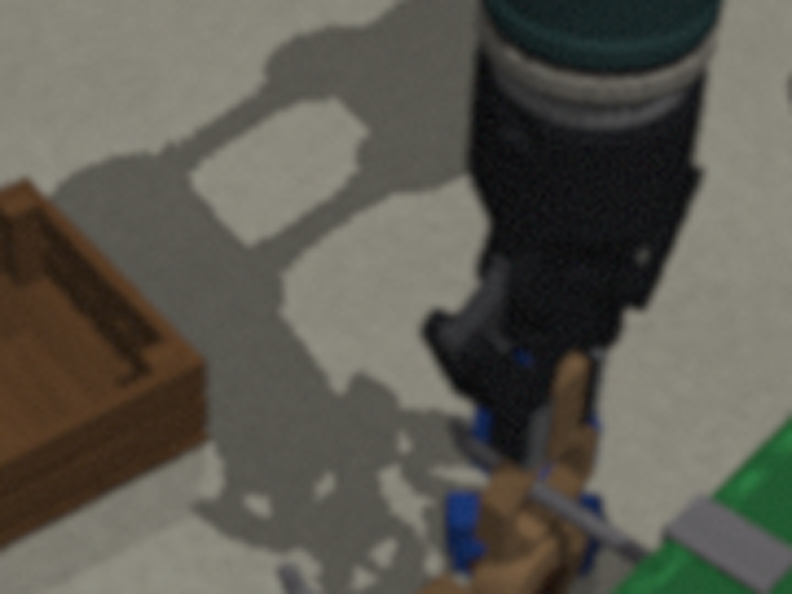

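The peg runs through the loop, the TCP is 66 mm out along it and 0.5 mm off laterally. Lower.

```bash
python3 -m crank '0 0 8 0 0 0 255; 0 0 14 0 0 0 255; 0 0 18 0 0 0 255; 0 0 20 0 0 0 255; 0 0 20 0 0 0 255; 0 0 20 0 0 0 255'
```

```text
time: 6.62
tool_pos: [0.4589, 0.0016, 0.1977]
tcp_rot: [-1.977, -2.441, 0.001]
wrist_force: [-4.0, -0.0, 5.4]
width: 0.299
```

Contact force is 5.4 N at the same height where it was gripped. Release and rise.

```bash
python3 -m crank '0 0 0 0 0 0 220; 0 0 0 0 0 0 180; 0 0 0 0 0 0 130; 0 0 0 0 0 0 100; 0 0 0 0 0 0 100; 0 0 -20 0 0 0 100; 0 0 -50 0 0 0 100; 0 0 -75 0 0 0 100; 0 0 -75 0 0 0 100; 0 0 -75 0 0 0 100'
python3 - <<'E'
from h import *
snap('side','side7'); up('side7',130,60,360,220,3.4,'d7c')
snap('wrist','wrist7'); up('wrist7',0,0,560,420,1.4,'w7c')
E
```

```text
time: 7.88
tool_pos: [0.4588, 0.0018, 0.2711]
tcp_rot: [-1.977, -2.44, 0.001]
wrist_force: [0.1, 1.1, -0.1]
width: 0.61
```

View pics/d7c.png

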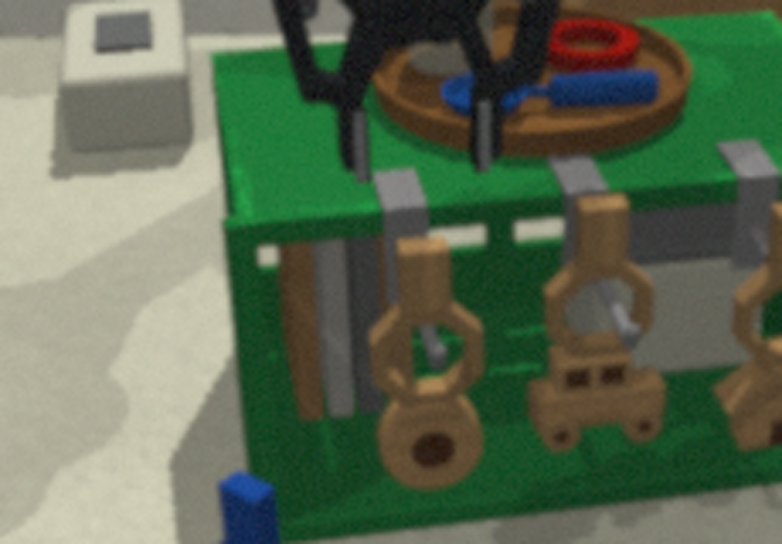

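View pics/w7c.png

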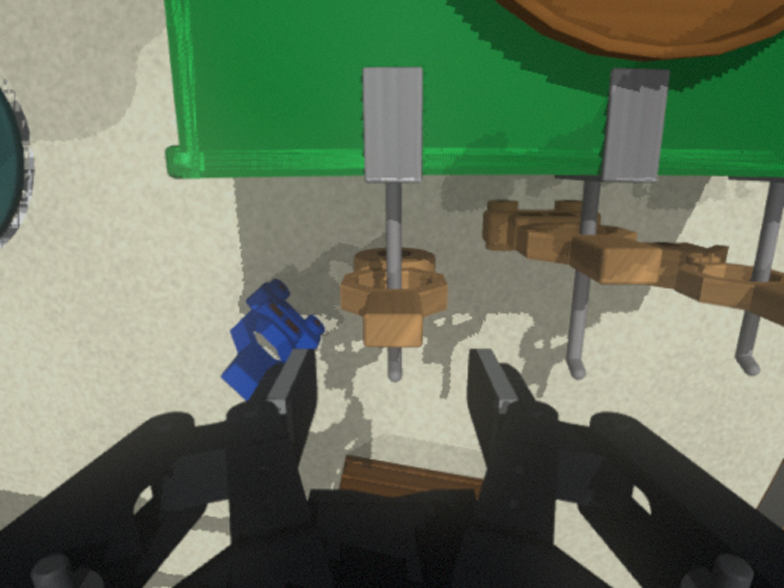

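The disc hangs on the spare hook, with its tab at wrist crop (393,320). Next I'll hover over the car.

```bash
python3 -m crank '0 30 -5 0 0 0 100; 5 60 -5 0 0 0 100; 15 90 -5 0 0 0 100; 27 101 -5 0 0 0 100; 27 101 -5 0 0 0 100; 27 101 -5 0 0 0 100'
python3 - <<'E'
from h import *
snap('wrist','wrist8'); up('wrist8',100,150,460,420,2.2,'w8c')
snap('side','side8'); up('side8',180,40,410,200,3.4,'d8c')
E
```

```text
time: 8.72
tool_pos: [0.5515, 0.0489, 0.2768]
tcp_rot: [-1.977, -2.441, 0.002]
wrist_force: [0.4, -0.3, -0.6]
width: 0.605
```

View pics/w8c.png

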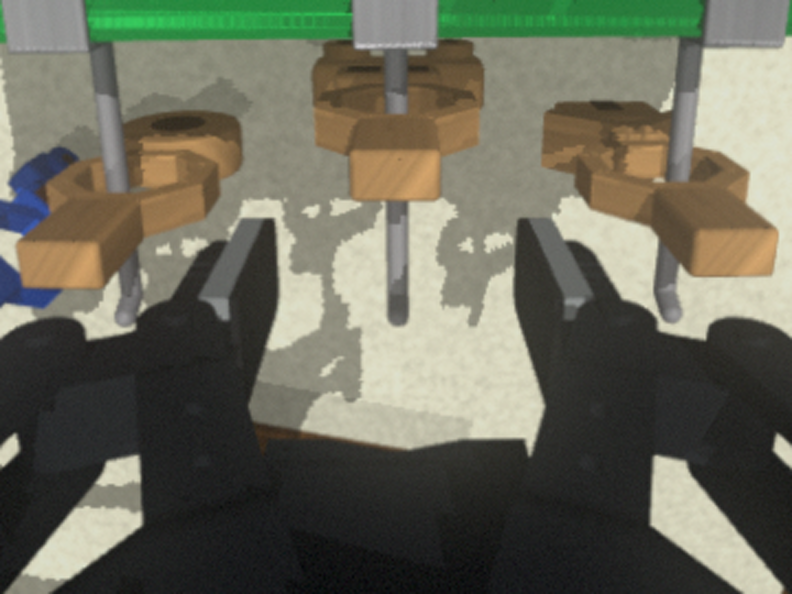

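View pics/d8c.png

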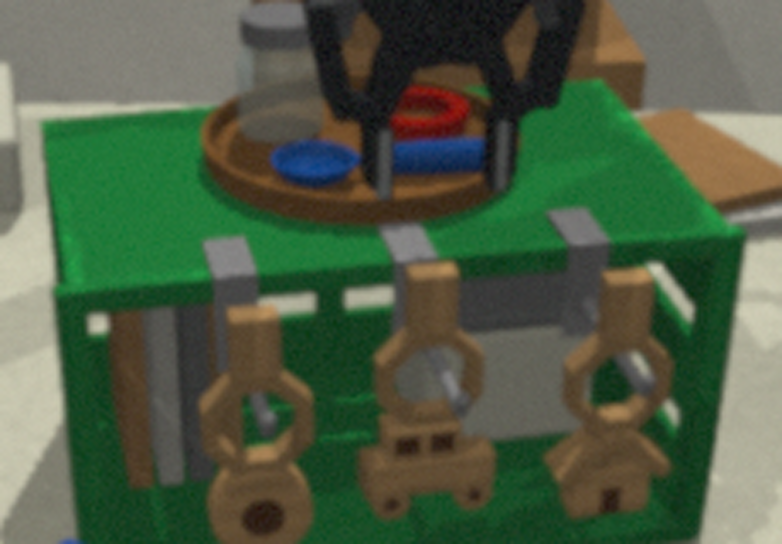

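```bash
python3 - <<'E'
from h import *
w=load('wrist8'); s=read_state()
M=R.from_rotvec(s['tcp_rot']).as_matrix()
C=[(351,152),(439,150),(439,200),(352,200)]
L=[plane(w,100+u/2.2,150+v/2.2,2,.233) for u,v in C];t=np.mean(L,0)
print(t.round(4),'tool mm',(1e3*M.T@(t-s['tool_pos'])).round(1))
print([(1e3*np.linalg.norm(L[i]-L[(i+1)%4])).round(1) for i in range(4)])
# crate front edge of top z=.22 at crop (397,40)
q=plane(w,100+397/2.2,150+40/2.2,2,.22);print('crate edge',(1e3*M.T@(q-s['tool_pos'])).round(1))
E
```

```text
[0.5513 0.0492 0.233 ] tool mm [ 0.6 -0.3 44.3]
[np.float64(24.7), np.float64(15.0), np.float64(24.9), np.float64(14.5)]
crate edge [37.3  0.2 57.3]
```

The tab is under the TCP to within 1 mm and 37 mm from the crate front, as described (38). Descend and grip.

```bash
python3 -m crank '0 0 30 0 0 0 100; 0 0 60 0 0 0 100; 0 0 79 0 0 0 100; 0 0 79 0 0 0 100; 0 0 79 0 0 0 255;0 0 79 0 0 0 255;0 0 79 0 0 0 255;0 0 79 0 0 0 255;0 0 79 0 0 0 255' 50
python3 -m crank '0 0 -8 0 0 0 255; 0 0 -16 0 0 0 255; 0 0 -21 0 0 0 255; 0 0 -21 0 0 0 255; 0 0 -21 0 0 0 255'
python3 - <<'E'
from h import *
snap('side','side9'); up('side9',180,40,410,200,3.4,'d9c')
E
```

```text
time: 9.95
tool_pos: [0.5535, 0.0491, 0.2]
tcp_rot: [1.976, 2.439, 0.003]
wrist_force: [-0.3, -0.1, 6.2]
width: 0.297
time: 10.58
tool_pos: [0.5523, 0.0491, 0.219]
tcp_rot: [-1.977, -2.441, 0.001]
wrist_force: [-0.1, -0.2, -1.3]
width: 0.294
```

View pics/d9c.png

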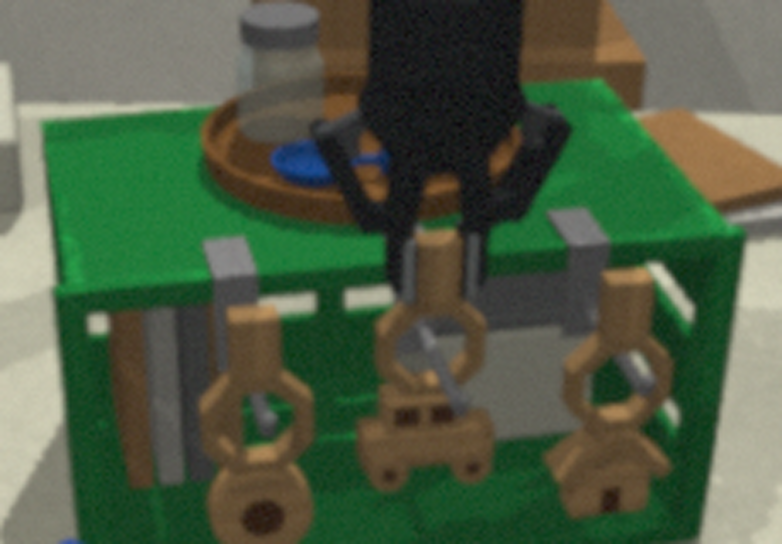

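The car is lifted and the peg tip still shows through the hole. Next I pull it out 115 mm along the peg.

```bash
python3 -m crank '-15 0 0 0 0 0 255; -35 0 0 0 0 0 255; -55 0 0 0 0 0 255; -75 0 0 0 0 0 255; -95 0 0 0 0 0 255; -115 0 0 0 0 0 255; -120 0 -20 0 0 0 255; -120 0 -30 0 0 0 255; -120 0 -30 0 0 0 255'
python3 - <<'E'
from h import *
snap('side','side10'); up('side10',200,100,420,265,3.6,'d10c'); up('side0',220,290,400,420,4.4,'bk')
snap('scene','scene10')
E
```

```text
time: 11.75
tool_pos: [0.5785, -0.0679, 0.2516]
tcp_rot: [1.975, 2.439, 0.003]
wrist_force: [-0.2, 0.1, -0.7]
width: 0.296
```

View pics/side10.png

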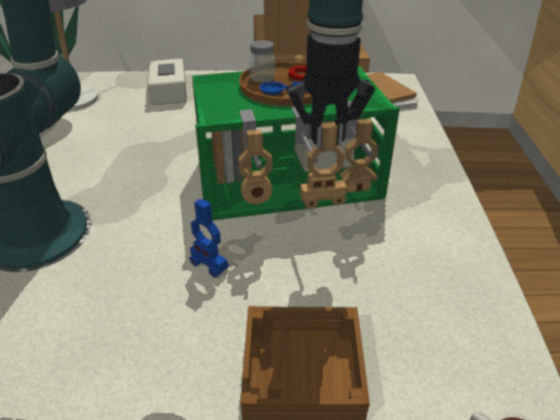

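View pics/bk.png

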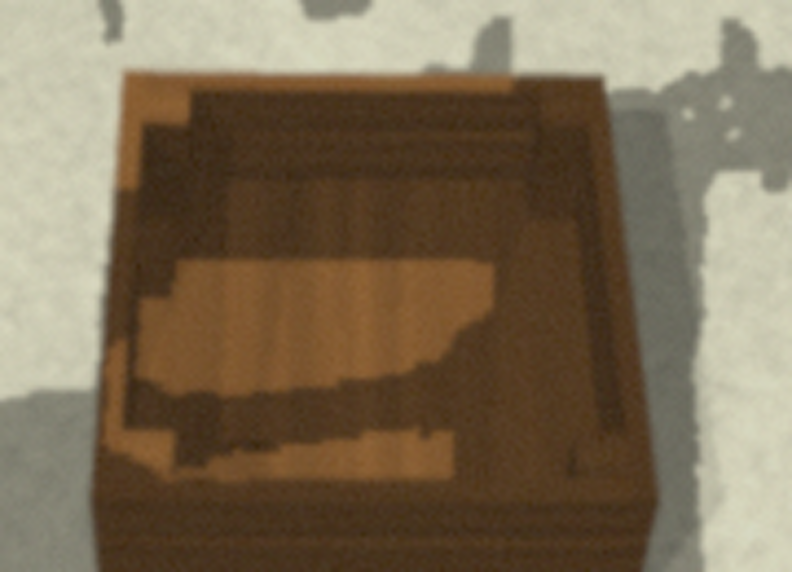

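View pics/scene10.png

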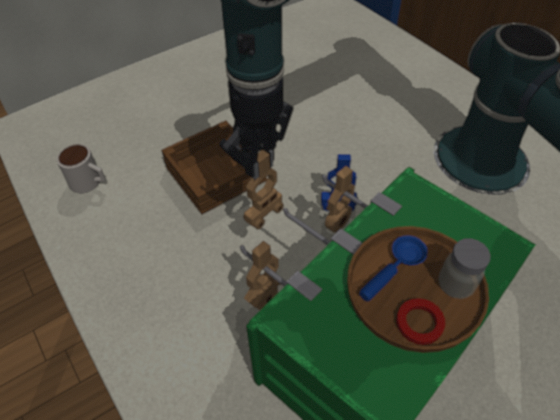

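The car is off the hook and held at side (323,175). The disc hangs at (257,170). Now I'll locate the basket from its rim corners.

```bash
python3 - <<'E'
from h import *
d=load('side0'); s=read_state(); M=R.from_rotvec(s['tcp_rot']).as_matrix()
L=[plane(d,220+u/4.4,290+v/4.4,2,.06) for u,v in [(125,72),(603,76),(657,497),(95,495)]]
print(np.round(L,4),[(1e3*np.linalg.norm(L[i]-L[(i+1)%4])).round(1) for i in range(4)])
c=np.mean(L,0);print('c',c,'ang',[np.degrees(np.arctan2(*(b-a)[[1,0]])).round(1) for a,b in ((L[0],L[1]),(L[3],L[2]))])
print('tool mm',(1e3*M.T@(c-s['tool_pos'])).round(1))
sc=load('scene10'); print('scene px of centre rim',proj(sc,c),[proj(sc,p) for p in L])
E
```

```text
[[ 0.4584 -0.2363  0.06  ]
 [ 0.6271 -0.2363  0.06  ]
 [ 0.6269 -0.4041  0.06  ]
 [ 0.4591 -0.4042  0.06  ]] [np.float64(168.7), np.float64(167.8), np.float64(167.8), np.float64(167.9)]
c [ 0.54290746 -0.32023963  0.06      ] ang [np.float64(0.0), np.float64(0.0)]
tool mm [-239.9  -86.5  189.7]
scene px of centre rim (212.02236930390234, 155.06710205829395) [(265.5616834190589, 161.108031352404), (197.1104219437276, 195.87559894763095), (160.64695796653473, 149.3072128145841), (224.9350034719788, 119.70152758461495)]
```

The rim comes out 168 mm square against 170, aligned with the world axes, centred at (0.543, -0.320). Carry the car there.

```bash
python3 -m crank '-20 -5 0 0 0 0.02 255; -50 -15 0 0 0 0.05 255; -85 -28 0 0 0 0.09 255; -120 -42 0 0 0 0.13 255; -155 -56 0 0 0 0.17 255; -190 -69 0 0 0 0.209 255; -220 -79 0 0 0 0.209 255; -235 -85 0 0 0 0.209 255; -240 -86 0 0 0 0.209 255; -240 -86 0 0 0 0.209 255; -240 -86 0 0 0 0.209 255; -240 -86 0 0 0 0.209 255'
python3 - <<'E'
from h import *
snap('side','side11'); snap('wrist','wrist11')
E
```

```text
time: 13.35
tool_pos: [0.5433, -0.32, 0.2494]
tcp_rot: [2.22, 2.223, 0.0]
wrist_force: [0.1, -0.3, -1.5]
width: 0.294
```

View pics/side11.png

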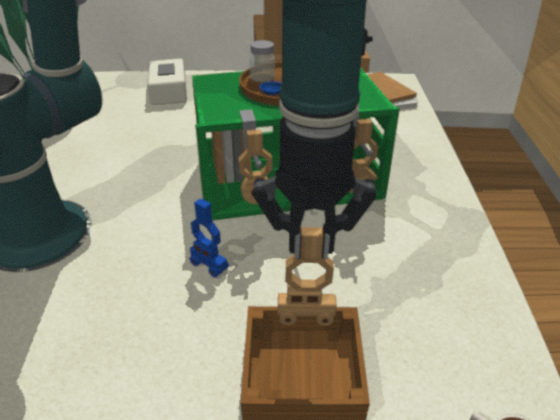

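View pics/wrist11.png

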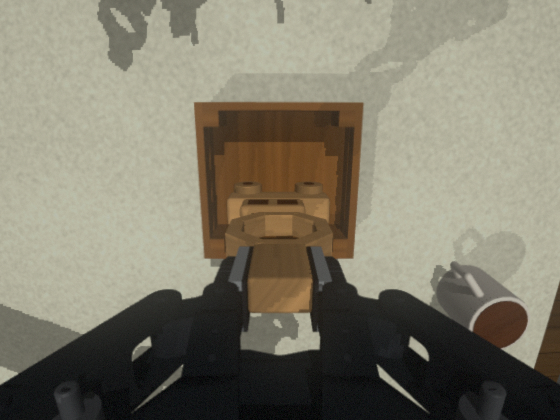

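Centred over the basket: its walls are at cols 197-361 and the car at 228-331. Lower in stages, watching the force.

```bash
python3 -m crank '0 0 25 0 0 0 255; 0 0 50 0 0 0 255; 0 0 75 0 0 0 255; 0 0 95 0 0 0 255; 0 0 108 0 0 0 255; 0 0 114 0 0 0 255; 0 0 114 0 0 0 255; 0 0 114 0 0 0 255'
python3 -m crank '0 0 2 0 0 0 255; 0 0 4 0 0 0 255; 0 0 5 0 0 0 255; 0 0 5 0 0 0 255; 0 0 5 0 0 0 255'
python3 - <<'E'
from h import *
snap('side','side12'); up('side12',210,200,400,342,4.2,'d12c')
E
```

```text
time: 14.45
tool_pos: [0.5437, -0.3213, 0.1363]
tcp_rot: [2.22, 2.22, 0.001]
wrist_force: [-0.5, -0.1, -1.8]
width: 0.302
time: 15.08
tool_pos: [0.5431, -0.3209, 0.1303]
tcp_rot: [-2.221, -2.221, 0.0]
wrist_force: [-1.2, 0.0, -0.7]
width: 0.296
```

View pics/side12.png

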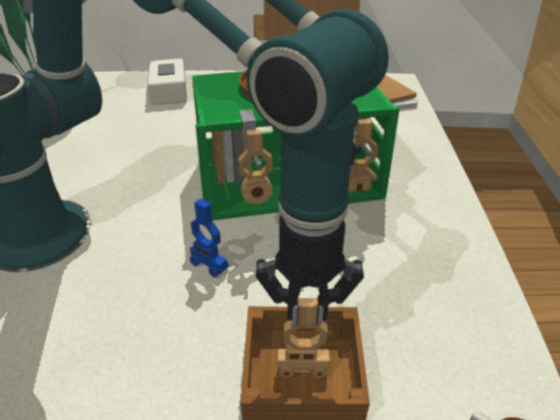

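The car is inside the basket above the floor, with no contact yet. I'll step down gently.

```bash
python3 -m crank '0 0 1.5 0 0 0 255; 0 0 3 0 0 0 255; 0 0 3 0 0 0 255; 0 0 3 0 0 0 255'
python3 -m crank '0 0 1 0 0 0 255; 0 0 2 0 0 0 255; 0 0 2 0 0 0 255; 0 0 2 0 0 0 255'
python3 -m crank '0 0 1 0 0 0 255; 0 0 2 0 0 0 255; 0 0 2 0 0 0 255; 0 0 2 0 0 0 255'
```

```text
time: 15.62
tool_pos: [0.543, -0.3209, 0.1273]
tcp_rot: [-2.221, -2.221, 0.0]
wrist_force: [0.3, -0.5, -0.9]
width: 0.294
time: 16.12
tool_pos: [0.5431, -0.3209, 0.1253]
tcp_rot: [-2.221, -2.221, 0.0]
wrist_force: [0.6, -0.8, -0.6]
width: 0.295
time: 16.62
tool_pos: [0.5431, -0.3209, 0.1233]
tcp_rot: [-2.221, -2.221, -0.0]
wrist_force: [0.3, -0.5, -0.8]
width: 0.293
```

```bash
python3 -m crank '0 0 1 0 0 0 255; 0 0 2 0 0 0 255; 0 0 2 0 0 0 255; 0 0 2 0 0 0 255'
python3 -m crank '0 0 1 0 0 0 255; 0 0 2 0 0 0 255; 0 0 2 0 0 0 255; 0 0 2 0 0 0 255'
```

```text
time: 17.12
tool_pos: [0.5432, -0.3211, 0.1224]
tcp_rot: [2.221, 2.221, -0.0]
wrist_force: [-2.3, -0.1, 5.4]
width: 0.299
time: 17.62
tool_pos: [0.5434, -0.3214, 0.1224]
tcp_rot: [2.22, 2.221, -0.0]
wrist_force: [-5.9, 1.6, 13.9]
width: 0.295
```

It reached the floor at z=0.1224 and the force rose to 14 N. I'll ease back 2 mm, open, and rise straight up.

```bash
python3 -m crank '0 0 -2 0 0 0 255; 0 0 -2 0 0 0 255; 0 0 -2 0 0 0 225; 0 0 -2 0 0 0 200; 0 0 -2 0 0 0 170; 0 0 -2 0 0 0 130; 0 0 -2 0 0 0 100; 0 0 -2 0 0 0 100; 0 0 -2 0 0 0 100' 20
python3 - <<'E'
from h import *
snap('side','side13'); up('side13',210,260,400,402,4.2,'d13c'); snap('wrist','wrist13')
E
```

```text
time: 18.75
tool_pos: [0.5431, -0.3209, 0.1211]
tcp_rot: [-2.221, -2.221, -0.0]
wrist_force: [0.9, -0.5, 0.2]
width: 0.607
```

View pics/d13c.png

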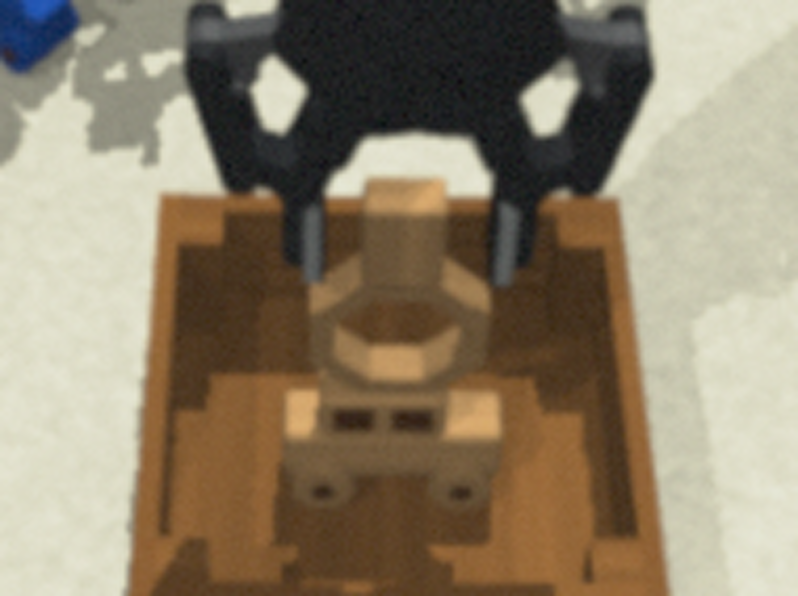

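View pics/wrist13.png

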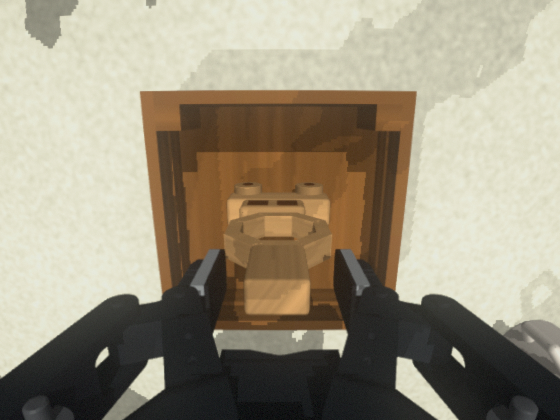

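The car stands free and upright in the basket, fingers clear on both sides. Rise straight up and check everything.

```bash
python3 -m crank '0 0 -10 0 0 0 100; 0 0 -30 0 0 0 100; 0 0 -60 0 0 0 100; 0 0 -90 0 0 0 100; 0 0 -120 0 0 0 100; 0 0 -130 0 0 0 100; 0 0 -130 0 0 0 100; 0 0 -130 0 0 0 100; 0 0 -130 0 0 0 100; 0 0 -130 0 0 0 100'
python3 - <<'E'
from h import *
snap('side','side14'); up('side14',150,80,420,420,1.75,'d14c'); w=snap('wrist','wrist14')
E
```

```text
time: 20.1
tool_pos: [0.5426, -0.3206, 0.2501]
tcp_rot: [-2.22, -2.22, 0.001]
wrist_force: [-0.1, -0.5, -0.9]
width: 0.606
```

View pics/d14c.png

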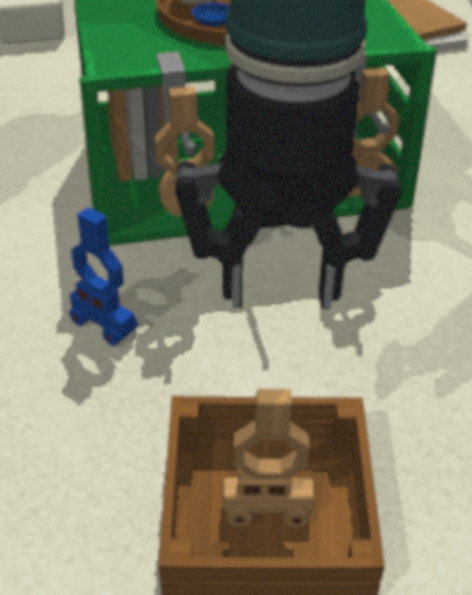

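View pics/wrist14.png

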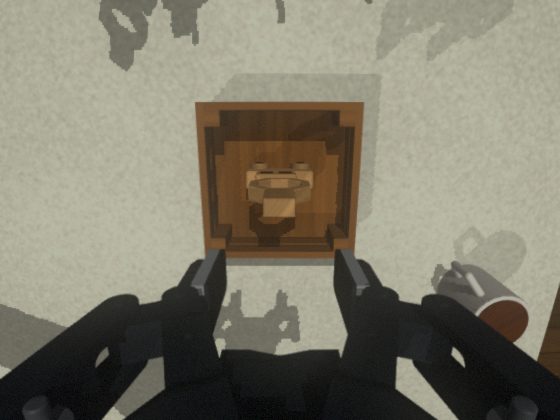

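The car stands upright in the middle of the basket, side crop (267,470). The disc hangs still on the spare hook, crop (183,150). The gripper is clear of everything, so I'm handing in.

```bash
python3 -c "
from workcell import job; print(job.finish_job())"
```

```text
the job is handed in; nothing more can be done
None
```

The disc rattle now hangs released on the spare hook, and the wooden car stands upright near the middle of the slatted basket. I handed the job in at about 20 s of the 58 s allowed; the hand-in reports no verdict.

- **Disc:** I put it about 66 mm out along the spare peg and about 0.5 mm off sideways, by arm position against the measured peg tip. It touched the peg at 5.4 N before I let go, and it was still hanging in the last side picture.
- **Car:** I lowered it until it met the basket floor. Pressing 2 mm further raised the force to 14 N, so I eased back before opening. After release it stood clear of the fingers and stayed put in the last pictures.
- **Surroundings:** The blue look-alike and the house rattle were not touched, and the gripper ended about 0.25 m up, touching nothing.
- **Measurements:** No check failed. The measured distances came within about 2 mm of the sizes given, for example 168 mm against 170 for the basket and 199.7 mm against 200 between the outer hooks. I did not re-measure the final positions numerically; those rest on the arm readings and the last pictures.

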